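# Ease the wire feeder's spool nut and latch its cover

## Robot

A 6-joint arm with a two-finger parallel gripper is mounted at the origin on the work surface. World frame = base frame: x ahead of the robot, y to its left, z up, the work surface at z = 0. Lengths are in m, angles in rad, forces in N, time in s.
With the tool pointing down it reaches from about 0.325 to 0.775 m from the base axis. Payload 5.5 kg.
Tool frame: the origin (TCP) lies between the finger pads; the fingertips stand 8 mm ahead of it and the grasp point (between the pads) lies 11 mm behind it (tcp_to_tips is the distance from the TCP to the fingertips, in m); z points along the fingers, y is the line along which they close (so a half turn about z gives the same grasp; the last joint's range is limited). The gripper opens to 88 mm and grips with 3 to 60 N. Pads are 20 mm wide; open, the fingers measure 115 mm over their backs; the gripper's body (75 mm by 178 mm) begins 61 mm behind the grasp point.
Start: joints at [1.28, 0.091, 1.231, -0, 1.82, -0.057], TCP at [0.139, 0.584, 0.231] pointing down, gripper open.
Joint ranges: [-2.87, 2.87], [-0.86, 2.18], [0.17, 2.46], [-1.51, 4.65], [0.06, 2.69], [-2.65, 2.65]. Speed limits (rad/s): [2.57, 2.57, 3.01, 3.14, 3.14, 3.14].

## Interface

Orientations are given as a unit quaternion [w, x, y, z].
In Python, from bench import * gives the robot as it stands. Calls block until the motion is done:
- move_to(position, orientation): joint-space move of the TCP to a pose.
- move_l(position, speed=0.15, orientation=None): straight line of the TCP; orientation=None keeps the orientation; speed is the mean speed in m/s.
- movej(angles): joint-space move.
- gripper_open() and close(): open the fingers fully, or close them until they stop; the grip force is fixed at half the most.
- hold(seconds).
- inverse_kinematics(position, orientation): joint angles nearest the present ones, or None.
- state(): the state.
- get_image(name): name is "scene" or "side" or "wrist"; returns a dict with "frame" (400x640x3 uint8, blue, green, red), "depth" (400x640 float32, m along the optical axis (not along the pixel's ray), 0 where there is no reading), "camera_matrix" (3x3 intrinsics, pixels), "view" (4x4, takes a point from world to camera coordinates). Camera axes: x right, y up, looking along -z (the intrinsics and any distortion apply to the point x, -y, -z); pixel columns grow to the right and rows downward; lengths in m; the calibration is good to about 2 mm. A picture is of the moment at which its call begins.
A pose or a line that the arm cannot do raises IKError and nothing moves.
- job_done(): hands the job in; it is judged then, once.
The state is a dict: "time": time; "joint_pos": joint angles; "dq": joint speeds; "joint_torque": joint torques, N m; "ee_pos": TCP position; "ee_rot": TCP orientation; "ft_force": force on the tool from outside, world axes, zero at the start; "moment": the same for the moment, N m; "finger_gap": finger opening in m; "finger_force": force on a finger pad.
Only numpy, scipy, OpenCV 4.12 (cv2) and the standard library are available. Lean on these libraries where they do the work, as an engineer would, in place of code of your own. Each camera call takes 0.05 s, during which the arm holds its last target. There are 200 camera calls.

## Task

The spool nut in the open welding wire feeder has been wound down too tight: back it off by at least half a turn. It is not marked whether the thread is left- or right-handed, so feel gently which way it gives, and do not force it against the tight side or the springy plastic hub under it will be wrenched round and break. Then swing the clear-windowed cover down and press it until its sprung catch snaps home, leaving the tip box, pliers, spray can and yellow tin where they are.

Things in the scene. Friction and masses are not known exactly. Their poses are not given: they have to be found in the camera images.
- feeder: Fixed red and black wire feeder lying on its back, 395 mm long (its y), 284 deep (its x), 180 high. Origin on the bench under the spool axis, z up. Walls at x = -142 and +142, left end y = +140, right end y = -255 mm; rim 166 mm up. Open spool bay from y = -115 to +135; beyond it, to the right end, a closed red top 180 mm up. A handle stands 44 mm out of the +x side.
- nut_grip (a point): Where to grip the bar of the blue spool nut: on the spool axis, 127 mm above the bench when tight; axes turn with the nut: x along the bar, z up. An 84 mm disc 8 mm thick carries the upright bar: 80 mm long, 14 thick, 36 high (top 12 mm above this point, disc top 24 mm below); one wing has white paint. At the start it is tight and the bar lies along the feeder's x.
- spool_hub (a point): Point on the spool axis, 95 mm above the bench, where the tight nut sits; it turns with the springy plastic hub (8 N m per rad) that carries the nut's thread; its axes are the feeder's when unstrained. The thread hand is unmarked. Loosening, the nut slips round on the hub under a steady 0.45 N m, rises 8 mm a turn (stop at 1.25 turns) and stays put; tightening, it only winds up the hub.
- cover_edge (a point): Place to press: on the cover's outer face, on its middle line, 20 mm from its free edge, over the catch. The cover is a red frame with a clear window, 284 mm (x) by 250 by 14 thick, 0.45 kg, hinged on the feeder's left end. Shut, this point is at feeder y = -95 mm, 180 mm up, the face flush with the closed red top. Axes are the feeder's when shut, z out of the face.
- cover_hinge (a point): Point on the cover's hinge line, in the middle of the cover, at feeder x = 0, y = +135 mm, 166 mm above the bench. The hinge line runs along the feeder's x; the cover's under face passes through it.
- cover (a joint): Opening angle of the cover, rad: 0 shut flush, 1.57 upright, about 1.85 at the start, leaning outwards past upright over the feeder's left end; hinge stop at 2.0. A stiff hinge (about 0.7 N m) holds it at any angle.
- latch (a joint): How far the catch's sprung steel tongue (under the cover's free edge) is pressed in, m: 0 out, 0.011 at most. Its sloped under side meets the fixed strike at about 0.08 rad from shut; it is pushed in by up to 7 mm as the cover is pressed on (about 7 to 12 N at the free edge) and springs out under the strike when the cover is fully down.
- tip_box: Tip box: small yellow box with a clear lid, 85 x 55 x 30 mm, loose on the feeder's closed red top; leave it there. Origin under its centre.
- pliers: Welding pliers with red handles, 190 mm long, lying on the bench to the left; leave them. Origin near the middle, on the bench.
- spray_can: White spray can, 65 mm across and 210 mm high, upright on the bench to the left of the feeder; leave it. Origin under its centre.
- grease_tin: Yellow tin, 74 mm across and 75 mm high, on the bench to the right of the feeder; leave it. Origin under its centre.

How it is judged:
On the way, in this order (a step that is already met when the one before it is completed fails the run):
1. the spool nut is backed off by half a turn or more, the cover still open (z of nut_grip in the frame of feeder above 0.1306 m and value of joint cover above 0.5 rad), for 0.2 s.
2. the cover is shut and its tongue has snapped under the strike (value of joint cover below 0.02 rad and value of joint latch below 0.002 m), for 0.2 s.
At the end, for the whole second after the job is handed in: The spool nut stands at least 3.6 mm higher than when tight (half a turn of its 8 mm thread, with a little allowance), the cover is within 0.02 rad of shut and the catch's tongue is out again to within 2 mm, under the strike (all of step 2 and z of nut_grip in the frame of feeder above 0.1306 m); the robot touches nothing.
It fails at once if the nut is forced so that the plastic hub is wrenched round by more than 20 degrees (angle between the x axis of spool_hub and the x axis of feeder, either way round above 0.35 rad).
It fails at once if the tip box, pliers, spray can or yellow tin is moved by more than 30 mm (distance of any of tip_box, pliers, spray_can, grease_tin from where it was at the start of the episode above 0.03 m).
It also fails if it takes over 72 s, if anything falls off the work surface, if the arm or the gripper's body presses on something with over 40 N, if the wrist force passes 120 N, or if a joint passes its speed limit or range.

## Working session

There is one attempt and no reset: what is moved stays moved. The work goes in short steps, each a Python script; the robot and the scene stay as the last script left them, time stands still between calls to the robot, and variables do not carry over. Pictures are saved under pics/ and viewed, at most 10 in all, crops included, and the job is handed in when it is done.

```bash
ls; mkdir -p pics
cat > h.py <<'E'
import numpy as np, cv2
from bench import *
def shot(n, save=None):
    im=get_image(n)
    if save: cv2.imwrite('pics/'+save,im['frame'])
    return im
def cloud(im):
    K=np.array(im['camera_matrix']);V=np.array(im['view']);d=im['depth']
    v,u=np.indices(d.shape)
    P=np.stack([(u-K[0,2])/K[0,0]*d,-(v-K[1,2])/K[1,1]*d,-d],-1)
    return (P-V[:3,3])@V[:3,:3]
E
python3 - <<'E'
from h import *
for n in ['scene','side']:
    im=shot(n,n+'0.png'); print(n,im['camera_matrix'],im['view'])
    np.savez('/tmp/'+n,**{k:np.array(v) for k,v in im.items()})
print(state())
E
```

```text
pics
scene [[408.51740583   0.         326.50064469]
 [  0.         408.51740583 197.91791158]
 [  0.           0.           1.        ]] [[-0.54223811  0.84020731 -0.00543168  0.30886792]
 [-0.53302536 -0.33898287  0.7752255   0.14253298]
 [ 0.64950889  0.42325204  0.63166123 -1.71744306]
 [ 0.          0.          0.          1.        ]]
side [[499.20255809   0.         314.78604969]
 [  0.         499.20255809 194.90800449]
 [  0.           0.           1.        ]] [[ 0.22852122 -0.97353042 -0.00407194 -0.14596133]
 [ 0.8171033   0.18952514  0.54444689 -0.4760272 ]
 [-0.52926388 -0.12774487  0.83878543 -1.62587176]
 [ 0.          0.          0.          1.        ]]
{'time': 0.1, 'joint_pos': array([ 1.28030627e+00,  9.17599878e-02,  1.23174491e+00, -8.39217781e-06,
        1.81980935e+00, -5.67126050e-02]), 'dq': array([-7.89701085e-05, -1.91289089e-03, -4.08222062e-04,  7.97704397e-04,
       -7.06003328e-04,  2.43288231e-03]), 'joint_torque': array([ 2.71777644e-03, -4.47864926e+01, -4.07565343e+01,  7.00829574e-02,
        2.86228792e-02, -9.01433577e-05]), 'ee_pos': array([0.13893165, 0.58343378, 0.22964567]), 'ee_rot': array([-1.44679288e-04,  1.16623711e-01,  9.93175800e-01, -8.48559151e-04]), 'ft_force': array([-0.7454026 ,  0.43138931,  0.04699782]), 'moment': array([-0.01844266,  0.0390996 ,  0.02535442]), 'finger_force': 0.0, 'finger_gap': 0.08804919831275305}
```

View pics/scene0.png

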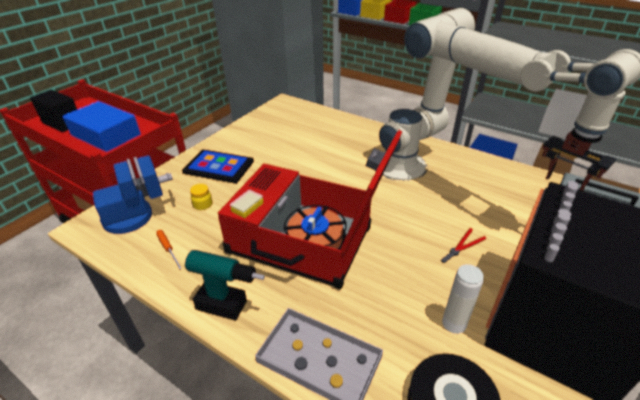

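View pics/side0.png

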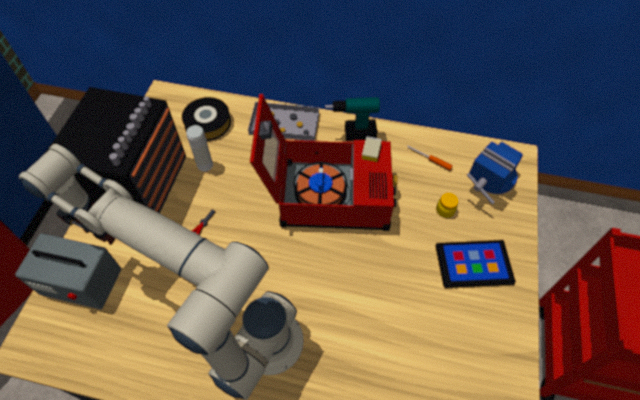

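The scene view shows the feeder ahead of the robot, with its handle on the far (+x) side. The blue nut is at about (318,222) in scene and (320,183) in side. The cover is open on the left (+y) side, and the tip box is on the closed red top, at about (246,203) in scene.

```bash
cat > m.py <<'E'
from h import *
R=[];B=[]
for n in ['scene','side']:
    im=dict(np.load('/tmp/%s.npz'%n)); P=cloud(im); hsv=cv2.cvtColor(im['frame'],cv2.COLOR_BGR2HSV)
    h,s,v=cv2.split(hsv); ok=im['depth']>0
    red=ok&((h<6)|(h>172))&(s>150)&(v>50); blue=ok&(h>100)&(h<125)&(s>130)
    u0,u1,v0,v1=(215,405,125,290) if n=='scene' else (250,400,90,235)
    roi=np.zeros_like(ok); roi[v0:v1,u0:u1]=1
    r=P[red&roi]; b=P[blue&roi]; b=b[(b[:,2]>.09)&(b[:,2]<.16)&(abs(b[:,0]-.5)<.4)]
    t=r[(r[:,2]>.155)&(r[:,2]<.19)]
    print(n,'red top n',len(t),'zhist',np.histogram(r[:,2],bins=np.arange(.1,.46,.02))[0])
    print(' minAreaRect',cv2.minAreaRect(t[:,:2].astype(np.float32)))
    t2=r[(r[:,2]>.174)&(r[:,2]<.186)]; print(' closed top',len(t2),np.median(t2,0),cv2.minAreaRect(t2[:,:2].astype(np.float32)))
    print(' blue',len(b),b.mean(0),b.min(0),b.max(0))
    d=b[b[:,2]<.112]; print(' disc',cv2.minEnclosingCircle(d[:,:2].astype(np.float32)) if len(d) else None)
    k=b[b[:,2]>.125]; print(' bar',len(k), k.mean(0) if len(k) else '',cv2.minAreaRect(k[:,:2].astype(np.float32)) if len(k)>3 else '')
    c=r[r[:,2]>.2]; 
    print(' cover',len(c),c.mean(0),c.min(0),c.max(0)); top=c[c[:,2]>c[:,2].max()-.015]; print(' covertop',top.mean(0),top.min(0),top.max(0))
    if len(c)>30:
        q=c-c.mean(0);w=np.linalg.svd(q,full_matrices=False); print(' normal',w[2][2],w[1]/len(c)**.5)
E
python3 m.py
```

```text
scene red top n 2384 zhist [1003  949  898 1630  536   75   28   32   25   35   35   47   48   71
   76  312    0]
 minAreaRect ((0.4353135824203491, -0.11320638656616211), (0.611721932888031, 0.40721094608306885), 11.048803329467773)
 closed top 1728 [ 0.60152626 -0.20757051  0.17907481] ((0.5956261157989502, -0.08218422532081604), (0.2794249653816223, 0.4067312479019165), 10.987197875976562)
 blue 415 [ 0.58963681 -0.0278478   0.10833643] [ 0.52920506 -0.08857228  0.09066388] [0.62905586 0.00880092 0.14243636]
 disc ((0.580776572227478, -0.03884478658437729), 0.05183470994234085)
 bar 68 [ 0.58192336 -0.03260246  0.13495965] ((0.5850158333778381, -0.03250966966152191), (0.07742749154567719, 0.012989719398319721), 9.425593376159668)
 cover 784 [0.61314611 0.16694296 0.3473327 ] [0.41250682 0.10127704 0.20001908] [0.69580522 0.19971023 0.40702763]
 covertop [0.56323933 0.17191803 0.40248058] [0.41481312 0.14100337 0.39223055] [0.68555974 0.19971023 0.40702763]
 normal [-0.17489907  0.95172013 -0.25226792] [0.09159727 0.06083058 0.00414178]
side red top n 2775 zhist [ 573  587  579 11
[... 313 characters left out ...]
.4004752039909363), 10.98723316192627)
 blue 359 [ 0.57323933 -0.03557004  0.11040323] [ 0.53574477 -0.07496437  0.0915046 ] [0.62193539 0.01115097 0.14674463]
 disc ((0.5825175642967224, -0.03519127517938614), 0.047730520367622375)
 bar 55 [ 0.56681803 -0.03561141  0.13926512] ((0.5719320178031921, -0.03427702188491821), (0.06421441584825516, 0.013704413548111916), 9.061305046081543)
 cover 1156 [0.52869081 0.14103195 0.33170227] [0.40401891 0.08331386 0.20001025] [0.68868658 0.19764238 0.41435352]
 covertop [0.54148171 0.16617508 0.40590448] [0.40481994 0.13633572 0.3993549 ] [0.68210984 0.19764238 0.41435352]
 normal [ 0.17857788 -0.94584875  0.27107208] [0.09605592 0.07430383 0.00266895]
```

```bash
cat >> h.py <<'E'
def q(yaw): # tool down, tool x axis at world yaw
    return np.array([0,np.cos(yaw/2),np.sin(yaw/2),0])
E
python3 - <<'E'
from h import *
print([inverse_kinematics(p,q(y)) for p,y in [((.17,.55,.48),2.6),((.45,.3,.48),1.2),((.56,-.03,.48),.19),((.58,-.03,.32),.19),((.58,-.03,.12),.19)]])
E
```

```text
[array([ 1.21192461e+00,  2.61647367e-01,  5.70836748e-01, -4.44089210e-16,
        2.30910854e+00,  1.82720939e-01]), array([ 5.25095098e-01,  1.51480652e-01,  6.98500263e-01, -4.44089210e-16,
        2.29161174e+00,  8.95891425e-01]), array([-1.14184822e-01,  2.13111643e-01,  6.28238163e-01, -4.44089210e-16,
        2.30024285e+00,  1.26661150e+00]), array([-1.10254006e-01,  7.70349356e-02,  1.08576744e+00, -4.44089210e-16,
        1.97879028e+00,  1.27054232e+00]), array([-1.10254006e-01,  4.57406345e-02,  1.47363530e+00, -4.44089210e-16,
        1.62221672e+00,  1.27054232e+00])]
```

Run:
```python
from h import *
for p,y in [((.17,.55,.49),2.6),((.54,-.03,.49),.19),((.578,-.032,.30),.19)]:
    move_to(p,q(y)); print(state()['time'],state()['ee_pos'])
hold(.3)
im=shot('wrist','w1.png'); np.savez('/tmp/w1',**{k:np.array(v) for k,v in im.items()}); print(state()['ft_force'],state()['moment'])
```

```text
1.125 [0.17012423 0.55056288 0.488336  ]
3.5667 [ 0.54005277 -0.02919554  0.49004899]
4.3667 [ 0.57814462 -0.031632    0.30175507]
[-0.80977286 -0.13778765  0.20960116] [-0.01904237  0.14824947  0.03306632]
```

View pics/w1.png

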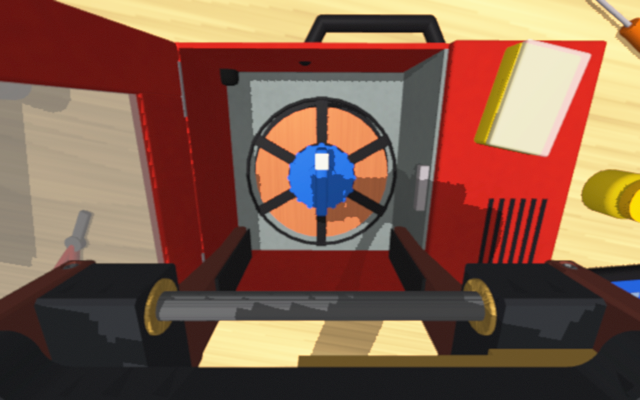

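The wrist view shows the nut disc centred at about (321,178), with the bar vertical in the image and the white wing at (321,161). The yaw looks right.

```bash
cat > n.py <<'E'
from h import *
def nut(im):
    P=cloud(im); hsv=cv2.cvtColor(im['frame'],cv2.COLOR_BGR2HSV); h,s,v=cv2.split(hsv)
    roi=np.zeros(h.shape,bool); roi[140:250,280:365]=1
    near=(np.hypot(P[...,0]-.58,P[...,1]+.033)<.06)&roi
    blue=near&(h>100)&(h<125)&(s>100); white=near&(s<60)&(v>150)&(P[...,2]>.12)
    pts=P[(blue|white)&(P[...,2]>.128)&(P[...,2]<.17)]; r=cv2.minAreaRect(pts[:,:2].astype(np.float32))
    ca=np.cov(pts[:,:2].T);w,V=np.linalg.eigh(ca);a=V[:,1]
    d=P[blue&(P[...,2]<.108)]
    print('bar',len(pts),np.median(pts,0),r,'pca',np.degrees(np.arctan2(a[1],a[0])))
    print('disc',cv2.minEnclosingCircle(d[:,:2].astype(np.float32)),'z',np.median(d[:,2]))
    wp=P[white]; print('white',wp.mean(0))
if __name__=='__main__':
    im=dict(np.load('/tmp/w1.npz')); nut(im)
    P=cloud(im);h,s,v=cv2.split(cv2.cvtColor(im['frame'],cv2.COLOR_BGR2HSV)); m=((h<6)|(h>172))&(s>130)&(P[...,2]>.172)&(P[...,2]<.188)
    m[:,:430]=0; t=P[m]; print('top',len(t),np.median(t[:,2]),cv2.minAreaRect(t[:,:2].astype(np.float32)))
E
python3 n.py
```

```text
bar 782 [ 0.58390845 -0.03235095  0.13832221] ((0.581013560295105, -0.03295975551009178), (0.07904799282550812, 0.01395835354924202), 10.676864624023438) pca -169.25134540346863
disc ((0.5751162767410278, -0.03364624083042145), 0.05024569854140282) z 0.10250783166026106
white [ 0.60624194 -0.02828921  0.13868695]
top 21179 0.17960548851608735 ((0.6319296956062317, -0.21196293830871582), (0.2467828392982483, 0.13832587003707886), 10.64929485321045)
```

```bash
cat >> h.py <<'E'
C=np.array([.581,-.033]); Y0=.1865
def turn(yaw,z):
    move_to([C[0],C[1],z],q(yaw))
def rep(tag):
    s=state(); print(tag,'t%.2f'%s['time'],'F',s['ft_force'].round(1),'M',s['moment'].round(2),'gap',round(s['finger_gap'],4),'ff',round(s['finger_force'],1),'j6 %.2f'%s['joint_pos'][5],s['ee_pos'].round(4)); return s
E
python3 - <<'E'
from h import *
turn(Y0,.17); move_l([C[0],C[1],.119],.08); hold(.2); rep('down')
close(); hold(.3); rep('closed')
for d in (.04,.08,0,-.04,-.08,0):
    turn(Y0+d,.119); hold(.25); rep(d)
E
```

```text
down t6.28 F [ 0.4  0.1 -1.4] M [-0.03  0.12  0.01] gap 0.0878 ff 0.0 j6 1.27 [ 0.5814 -0.0331  0.1198]
closed t7.71 F [ 0.9 -1.5 -0.2] M [-0.38  0.08 -0.  ] gap 0.014 ff 30.0 j6 1.27 [ 0.581  -0.0332  0.119 ]
0.04 t8.21 F [ 2.3 -2.6 -0.7] M [-0.6   0.02 -0.27] gap 0.0136 ff 30.0 j6 1.23 [ 0.581  -0.0332  0.1191]
0.08 t8.71 F [ 0.7 -4.8  0. ] M [-0.74  0.07 -0.47] gap 0.0137 ff 30.1 j6 1.19 [ 0.581  -0.0332  0.119 ]
0 t9.21 F [-0.1 -5.  -0.2] M [-0.98 -0.    0.01] gap 0.014 ff 30.0 j6 1.27 [ 0.581  -0.0332  0.119 ]
-0.04 t9.71 F [ 1.4 -4.9  0.2] M [-0.99 -0.01  0.25] gap 0.014 ff 30.0 j6 1.31 [ 0.581  -0.0331  0.119 ]
-0.08 t10.21 F [ 1.2 -4.7 -0.1] M [-0.99 -0.    0.41] gap 0.0135 ff 30.1 j6 1.35 [ 0.581  -0.0331  0.119 ]
0 t10.71 F [ 1.  -4.9 -0.7] M [-0.95 -0.   -0.05] gap 0.0137 ff 30.0 j6 1.27 [ 0.581  -0.0332  0.119 ]
```

Run:
```python
from h import *
for d in (-.10,-.14,0,.06,.11,0):
    turn(Y0+d,.119); hold(.25); rep(d)
```

```text
-0.1 t11.21 F [ 1.5 -5.  -0.1] M [-0.96 -0.02  0.33] gap 0.0138 ff 30.0 j6 1.37 [ 0.581  -0.0331  0.1191]
-0.14 t11.71 F [ 0.  -4.2  0.6] M [-0.96 -0.02  0.44] gap 0.014 ff 30.1 j6 1.41 [ 0.581  -0.0331  0.1191]
0 t12.22 F [ 1.  -4.8  0.3] M [-0.97  0.01 -0.39] gap 0.0137 ff 30.0 j6 1.27 [ 0.581  -0.0332  0.1191]
0.06 t12.72 F [ 2.  -3.6  0.1] M [-0.99  0.01 -0.39] gap 0.0139 ff 30.1 j6 1.21 [ 0.581  -0.0332  0.119 ]
0.11 t13.22 F [ 1.9 -5.2  1.2] M [-0.94 -0.04 -0.6 ] gap 0.0139 ff 30.2 j6 1.16 [ 0.581  -0.0332  0.119 ]
0 t13.72 F [ 0.4 -4.9 -0.2] M [-0.98  0.02 -0.01] gap 0.0138 ff 30.0 j6 1.27 [ 0.581  -0.0332  0.119 ]
```

The thread gives under negative yaw: torque saturates at about 0.44 N m there, but climbs to 0.6 and springs back the other way. I'll regrasp half a turn round, so the last joint has range, and unwind.

Run:
```python
from h import *
gripper_open(); move_l([C[0],C[1],.17],.15)
print(inverse_kinematics([C[0],C[1],.17],q(Y0+np.pi)))
turn(Y0+np.pi/2,.17); turn(Y0+np.pi,.17)
np.savez('/tmp/w2',**{k:np.array(v) for k,v in shot('wrist','w2.png').items()})
move_l([C[0],C[1],.119],.12); close(); hold(.1); rep('closed')
for i in range(1,4):
    a=.35*i; turn(Y0+np.pi-a,.119+.008*max(0,a-.06)/(2*np.pi)); hold(.1); s=rep(-a)
    if abs(s['moment'][2])>.75: break
```

```text
[-1.15196579e-01  3.86304244e-02  1.39244993e+00 -4.44089210e-16
  1.71051230e+00 -1.87249291e+00]
closed t20.07 F [-0.4 -1.6  1.4] M [-0.21 -0.05 -0.  ] gap 0.0138 ff 30.0 j6 -1.87 [ 0.581  -0.0332  0.119 ]
-0.35 t20.59 F [-0.3 -1.1  0.4] M [-0.29 -0.02  0.37] gap 0.0139 ff 30.0 j6 -1.53 [ 0.581  -0.033   0.1194]
-0.7 t21.12 F [ 1.2 -1.5 -0.4] M [-0.17 -0.2   0.38] gap 0.0139 ff 30.0 j6 -1.18 [ 0.5811 -0.0329  0.1199]
-1.0499999999999998 t21.64 F [ 2.4  0.6 -1.5] M [ 0.   -0.43  0.34] gap 0.0142 ff 30.0 j6 -0.83 [ 0.5812 -0.0328  0.1203]
```

Run:
```python
from h import *
for i in range(4,13):
    a=.35*i; turn(Y0+np.pi-a,.119+.008*max(0,a-.06)/(2*np.pi)); s=rep(-a)
    if abs(s['moment'][2])>.75: break
hold(.2); rep('end')
gripper_open(); hold(.1); move_l([C[0],C[1],.19],.15)
turn(Y0+np.pi-a,.30); hold(.2)
from n import nut
im=shot('wrist','w3.png'); np.savez('/tmp/w3',**{k:np.array(v) for k,v in im.items()}); print(state()['time'])
P=cloud(im);h,s,v=cv2.split(cv2.cvtColor(im['frame'],cv2.COLOR_BGR2HSV))
near=np.hypot(P[...,0]-C[0],P[...,1]-C[1])<.045
m=near&(P[...,2]>.13)&(P[...,2]<.17)&(((h>100)&(h<125)&(s>100))|((s<60)&(v>150)))
p=P[m]; print(len(p),np.median(p,0),cv2.minAreaRect(p[:,:2].astype(np.float32)))
d=near&(h>100)&(h<125)&(s>100)&(P[...,2]<.115); print('disc z',np.median(P[d][:,2]))
w=near&(s<60)&(v>150)&(P[...,2]>.12); print('white',P[w].mean(0))
```

```text
-1.4 t22.07 F [ 3.2  0.4 -0.8] M [ 0.09 -0.64  0.35] gap 0.0138 ff 30.0 j6 -0.48 [ 0.5813 -0.0328  0.1207]
-1.75 t22.49 F [ 5.6  1.5 -1.9] M [ 0.11 -1.02  0.33] gap 0.0141 ff 30.0 j6 -0.13 [ 0.5814 -0.0328  0.1212]
-2.0999999999999996 t22.92 F [ 5.7  1.  -2.2] M [ 0.16 -1.01  0.31] gap 0.0138 ff 30.0 j6 0.22 [ 0.5816 -0.0329  0.1217]
-2.4499999999999997 t23.34 F [ 6.8  0.7 -2.1] M [ 0.08 -1.06  0.35] gap 0.014 ff 30.0 j6 0.57 [ 0.5816 -0.0329  0.1221]
-2.8 t23.77 F [ 6.1  0.4 -2.4] M [-0.02 -1.1   0.36] gap 0.0138 ff 30.0 j6 0.92 [ 0.5817 -0.033   0.1226]
-3.15 t24.19 F [ 6.2  0.1 -3. ] M [-0.03 -1.09  0.42] gap 0.0137 ff 30.0 j6 1.27 [ 0.5817 -0.0332  0.123 ]
-3.5 t24.62 F [ 6.1 -0.4 -2.3] M [-0.1  -1.09  0.39] gap 0.0143 ff 30.0 j6 1.62 [ 0.5818 -0.0333  0.1235]
-3.8499999999999996 t25.04 F [ 6.4 -1.6 -3.1] M [-0.05 -1.03  0.37] gap 0.0141 ff 30.0 j6 1.97 [ 0.5817 -0.0334  0.1239]
-4.199999999999999 t25.47 F [ 5.1 -0.9 -2.2] M [-0.19 -0.96  0.35] gap 0.0139 ff 30.0 j6 2.32 [ 0.5816 -0.0335  0.1244]
end t25.67 F [ 6.1 -1.8 -2.5] M [-0.19 -1.03  0.35] gap 0.014 ff 30.0 j6 2.32 [ 0.5816 -0.0335  0.1243]
28.325
826 [ 0.58318507 -0.03579445  0.14361021] ((0.5814751386642456, -0.03406914323568344), (0.014262122102081776, 0.07843387126922607), 43.47291564941406)
disc z 0.107850361861815
white [ 0.56247669 -0.01407526  0.14400656]
```

The nut has risen 5.3 mm, about 0.66 turn. Next I'll swing the cover over with closed fingers on its outer face.

```bash
cat >> h.py <<'E'
O=np.array([.5815,-.0335]); Q=q(Y0+np.pi/2)
def fw(x,y,z): # feeder -> world
    c,s=np.cos(Y0),np.sin(Y0); return np.array([O[0]+c*x-s*y,O[1]+s*x+c*y,z])
def arc(t,s=.235):
    c,n=np.cos(t),np.sin(t)
    y=max(.135-.25*c+.014*n, .135-s*c+.014*n); z=.166+s*n+.014*c
    return fw(0,y+.010,z+.008)
E
cat > /tmp/c.py <<'E'
from h import *
T=np.arange(1.9,.15,-.1)
pre=[fw(0,.0,.49),fw(0,.275,.49),fw(0,.275,arc(1.85)[2])]
bad=[p for p in pre+[arc(t) for t in T] if inverse_kinematics(p,Q) is None]; print('bad',bad)
assert not bad
close()
turn(Y0+np.pi-4.2,.42)
for p in pre: move_to(p,Q)
rep('pre')
for t in T:
    move_l(arc(t),.12); s=rep('%.2f'%t)
    if np.linalg.norm(s['ft_force'])>25: break
shot('side','s2.png'); shot('scene','sc2.png')
E
python3 /tmp/c.py
```

```text
bad []
pre t33.99 F [-0.6 -0.2  0.9] M [-0.02  0.07 -0.  ] gap 0.0007 ff 0.0 j6 0.17 [0.5306 0.2353 0.3963]
1.90 t34.44 F [ 0.   0.2 -0. ] M [-0.01  0.03  0.01] gap 0.0005 ff 0.0 j6 0.11 [0.5375 0.2011 0.3934]
1.80 t34.80 F [-0.6  0.3  0.2] M [-0.02  0.08  0.04] gap 0.0004 ff 0.0 j6 0.07 [0.5417 0.1781 0.4001]
1.70 t35.16 F [-0.4 -0.   0.2] M [-0.06  0.1  -0.01] gap 0.0004 ff 0.0 j6 0.03 [0.5461 0.1541 0.4052]
1.60 t35.52 F [-0.1  0.8 -0.2] M [-0.07  0.01 -0.02] gap 0.0003 ff 0.0 j6 -0.01 [0.5507 0.1297 0.4084]
1.50 t35.87 F [-0.9  0.7 -0. ] M [-0.06  0.08  0.03] gap 0.0006 ff 0.0 j6 -0.06 [0.5551 0.1061 0.4093]
1.40 t36.22 F [-0.1  0.   1.2] M [-0.07  0.02 -0.  ] gap 0.0005 ff 0.0 j6 -0.10 [0.5595 0.083  0.4079]
1.30 t36.57 F [ 0.3  0.4 -0.4] M [-0.06  0.08 -0.03] gap 0.0007 ff 0.0 j6 -0.14 [0.5638 0.0602 0.4041]
1.20 t36.92 F [ 1.2 -0.2  0. ] M [-0.1   0.06  0.01] gap 0.0005 ff 0.0 j6 -0.18 [0.568  0.0379 0.398 ]
1.10 t37.27 F [ 0.2  0.7 -0.6] M [-0.08  0.04 -0.01] gap 0.0004 ff 0.0 j6 -0.22 [0.5721 0.0162 0.3895]
1.00 t37.62 F [-0.4  0.3  0.2] M [-0.06  0.01 -0.04] gap 0.0005 ff 0
[... 179 characters left out ...]
0.13  0.05  0.07] gap 0.0001 ff 0.0 j6 -0.32 [ 0.583  -0.0428  0.3512]
0.70 t38.67 F [-0.7 -0.4 -0.2] M [-0.05  0.07  0.01] gap 0.0008 ff 0.0 j6 -0.34 [ 0.5861 -0.0595  0.3348]
0.60 t39.02 F [ 0.8  0.2 -0.4] M [-0.04  0.05  0.  ] gap 0.0003 ff 0.0 j6 -0.37 [ 0.5889 -0.0743  0.3172]
0.50 t39.37 F [-0.7 -0.3  0.9] M [-0.07  0.03  0.02] gap 0.0004 ff 0.0 j6 -0.39 [ 0.5914 -0.0873  0.2981]
0.40 t39.72 F [0.  0.5 0.7] M [-0.05  0.06 -0.04] gap 0.0003 ff 0.0 j6 -0.41 [ 0.5935 -0.0984  0.2777]
0.30 t40.07 F [-0.1  0.5  0.5] M [-0.13  0.01  0.06] gap 0.0003 ff 0.0 j6 -0.42 [ 0.5952 -0.1075  0.2563]
0.20 t40.42 F [0.3 0.  0.6] M [-0.03  0.08  0.02] gap 0.0007 ff 0.0 j6 -0.43 [ 0.5965 -0.1145  0.234 ]
```

Forces stayed near zero throughout, so I need to check whether the cover moved at all.

```bash
python3 -c "
import cv2,numpy as np
a=cv2.imread('pics/sc2.png')[80:300,200:440];b=cv2.imread('pics/side2.png') if 0 else cv2.imread('pics/s2.png')[60:280,200:440]
cv2.imwrite('pics/c2.png',cv2.resize(np.hstack([a,b]),(800,367)))"
```

```text
(no output)
```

View pics/c2.png

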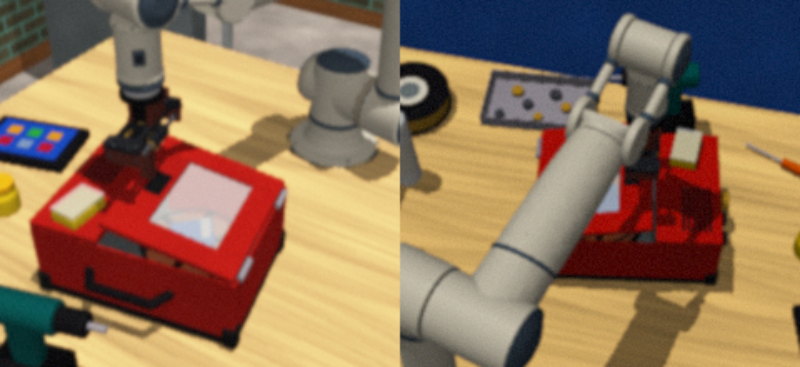

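The crop shows the cover swung nearly shut, with the fingertips near its free edge at about (150,175). The tip box at about (75,205) has not moved. Now I'll press it home.

Run:
```python
from h import *
move_l(arc(.1),.1); rep('.1')
p=arc(0); 
for z in (.200,.195,.191,.188,.186,.184,.182,.180,.178):
    p[2]=z; move_l(p,.03); hold(.1); s=rep(z)
    if s['ft_force'][2]>28: break
hold(.3); rep('press')
p[2]=.25; move_l(p,.1); hold(.2); rep('up')
move_to(fw(0,-.05,.42),Q); hold(.3)
im=shot('wrist','w4.png'); P=cloud(im)
for x in (-.12,.12):
  for y in (-.105,-.075,.0,.11,-.13):
    w=fw(x,y,.18); m=np.hypot(P[...,0]-w[0],P[...,1]-w[1])<.006; print(x,y,m.sum(),np.median(P[m][:,2]).round(4) if m.any() else '')
```

```text
.1 t40.90 F [-0.8 -0.1  0.1] M [-0.08  0.01 -0.04] gap 0.0008 ff 0.0 j6 -0.44 [ 0.5974 -0.1194  0.2111]
0.2 t41.54 F [-8.7  6.7 20.6] M [ 0.98  1.52 -0.05] gap 0.0002 ff 10.5 j6 -0.44 [ 0.5981 -0.1204  0.2062]
0.195 t41.96 F [-10.1   5.7  23.3] M [ 0.83  1.69 -0.02] gap 0.0004 ff 11.9 j6 -0.44 [ 0.5982 -0.1209  0.2022]
0.191 t42.34 F [0.2 0.2 0.7] M [-0.04 -0.02 -0.01] gap 0.0004 ff 0.1 j6 -0.44 [ 0.598  -0.1219  0.1902]
0.188 t42.69 F [-1.7  0.7  5.3] M [-0.06  0.25  0.04] gap 0.0004 ff 2.6 j6 -0.44 [ 0.5983 -0.122   0.1883]
0.186 t43.04 F [-4.   0.7 11.5] M [ 0.1   0.73 -0.03] gap 0.0006 ff 5.7 j6 -0.44 [ 0.5983 -0.122   0.1883]
0.184 t43.39 F [-6.5  0.9 16.9] M [0.16 1.13 0.01] gap 0.0002 ff 8.8 j6 -0.44 [ 0.5983 -0.122   0.1882]
0.182 t43.74 F [-9.2  2.1 24.2] M [0.3  1.65 0.05] gap 0.0002 ff 11.9 j6 -0.44 [ 0.5983 -0.1221  0.1881]
0.18 t44.09 F [-11.6   1.9  30.6] M [ 0.45  2.16 -0.01] gap 0.0006 ff 15.0 j6 -0.44 [ 0.5983 -0.1221  0.1881]
press t44.39 F [-11.2   3.1  30.3] M [ 0.47  2.12 -0.01] gap 0.0005 ff 15.0 j6 -0.44 [ 0.5983 -0.1221  0.188 ]
up t45.44 F [-0.3  0.4  0.1] M [-0.03  0.09  0.01] gap 0.0001 ff 0.0 j6 -0.44 [ 0.598  -0.1219  0.249 ]
-0.12 -0.105 49 0.1796
-0.12 -0.075 52 0.1797
-0.12 0.0 61 0.1796
-0.12 0.11 75 0.1797
-0.12 -0.13 45 0.1797
0.12 -0.105 49 0.1796
0.12 -0.075 53 0.1794
0.12 0.0 63 0.1796
0.12 0.11 74 0.1797
0.12 -0.13 46 0.1795
```

View pics/w4.png

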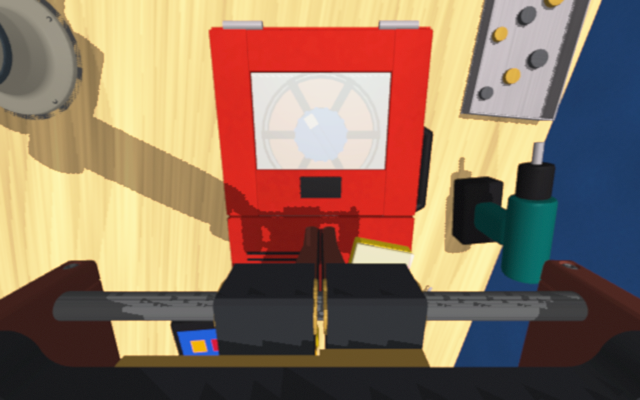

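The cover is flush: its face reads 0.1796 m, the same as the closed top. The catch snapped (force fell from 23 to 0.7 N, then met a hard stop) and held after release. The wrist view shows the nut through the window at about (320,133), the tip box undisturbed at (382,252), and the robot clear of everything.

```bash
python3 -c "
from h import *
hold(.3); rep('end'); print(job_done())"
```

```text
end t46.83 F [-0.1  0.5 -1.3] M [-0.05  0.12  0.01] gap 0.0003 ff 0.0 j6 -0.38 [ 0.5907 -0.0826  0.4201]
the job is handed in; nothing more can be done
None
```

I backed the spool nut off about 0.66 turn (left-hand thread, up 5.3 mm), shut the cover until its catch snapped, and handed the job in at about 47 s; the tip box looked unmoved, the pliers, spray can and tin were not re-checked, and no verdict was returned.

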